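Turn a rocker cover over and hold it level above its cylinder head

ROBOT

A 6-joint arm with a two-finger parallel gripper is mounted at the origin on the work surface. World frame = base frame: x ahead of the robot, y to its left, z up, the work surface at z = 0. Lengths are in m, angles in rad, forces in N, time in s.
With the tool pointing down it reaches from about 0.25 to 0.775 m from the base axis. Payload 4 kg.
Tool frame: the origin (TCP) lies midway between the tips of the shut fingers; the grasp point (between the pads) lies 19 mm behind it; z points along the fingers, y is the direction in which the jaws open and shut (so a half turn about z gives the same grasp; the last joint's range is limited). The gripper opens to 94 mm and grips with 3 to 60 N. Pads are 16 mm wide; open, the fingers measure 119 mm over their backs; the gripper's body (75 mm by 177 mm) begins 78 mm behind the grasp point.
Start: joints at [-1.28, 0.087, 1.371, -0, 1.684, -0.103], TCP at [0.211, -0.508, 0.206] pointing down, gripper open.
Joint ranges: [-3.1, 3.1], [-0.76, 2.03], [0.27, 2.55], [-1.08, 4.22], [0.17, 2.65], [-2.57, 2.57]. Speed limits (rad/s): [2.79, 2.79, 3.14, 3.14, 3.14, 3.14].

INTERFACE

Orientations are given as [roll, pitch, yaw] about the fixed x, y, z axes, in that order (R = Rz(yaw) Ry(pitch) Rx(roll)).
In Python, from bench import robot gives the robot as it stands.
- The arm moves only by the tool drive_tool, never from a script. Its argument "series" is a list that holds one entry, the list of rows, each a list of 7 numbers: the turn, a rotation vector about the tool's x, y, z in rad, then the shift along the tool's x, y, z in cm, then the opening in per cent of the stroke, from 0 (shut) to 100 (fully open). In form: [[[rx, ry, rz, tx, ty, tz, fingers], ...]]. A call has 1 to 20 rows; each row is the pose to reach, as a shift and turn from the pose measured when the call began, along the tool's axes at that moment; what a row does not reach only later rows make up. A row lasts 1/10 s, in which the tool goes at most 50 mm and 8.59 degrees, less where a joint would pass 70% of its speed; a pose out of reach is approached as far as the arm can. A call with a gripper value outside its range is refused whole. The fingers move at their own pace and stop on an object; the grip force is fixed at half the most. Time passes only in rows, so rows that repeat a pose let the fingers close. It gives the time, the measured TCP pose, the force and the opening at its end, in the units of the state.
- robot.get_obs(): the state, without advancing time (a new reading comes with each control period).
- robot.snapshot(name): name is "side" or "top" or "wrist"; returns a dict with "img" (420x560x3 uint8, blue, green, red), "depth" (420x560 float32, m along the optical axis (not along the pixel's ray), 0 where there is no reading), "vertical_fov" (degrees; the focal length in pixels is half the picture's height over the tangent of half this angle, whatever the lens; pixels are square), "cx", "cy" (the principal point, pixels), "rvec" (rotation vector, rad) and "tvec" (3), from world to camera coordinates, as OpenCV has them. Camera axes: x right, y down, z forward; pixel columns grow to the right and rows downward; lengths in m; the calibration is good to about 2 mm. The wrist camera is an equidistant fisheye: a pixel r from the principal point sees the ray r / f radians off the axis. A picture is of the moment at which its call begins.
- robot.close_job(): hands the job in, once; it reports no verdict.
The state is a dict: "time": time; "joint_positions": joint angles; "qvel": joint speeds; "joint_torque": joint torques, N m; "tool_pos": TCP position; "ee_rot": TCP orientation; "wrist_force": force on the tool from outside, world axes, zero at the start; "wrist_torque": the same for the moment, N m; "width": finger opening in m.
Only numpy, scipy, OpenCV 4.12 (cv2) and the standard library are available. Lean on these libraries where they do the work, as an engineer would, in place of code of your own. Each camera call takes 0.05 s, during which the arm holds its last target.

TASK

The small cast rocker cover is lying mouth-up on the bench. Turn it over in the gripper, without letting it topple, and stand it mouth-down on the bench, let go of it, then take a fresh grip, lift it and hold it mouth-down, level and still in the air, centred over the cylinder head a few centimetres above the rocker gear, its long sides along the head's long sides, ready to be lowered on. Finish while still holding it there, touching nothing else with it, and leave the other things on the bench where they are.

Things in the scene. Friction and masses are not known exactly. Their poses are not given: they have to be found in the camera images.
- cover_mid (a point): Centre, half-way up, of the loose rocker cover: a cast-aluminium rectangular cup, outside 62 mm (x) by 50 mm (y) by 46 mm (z), walls 4 mm, crown 5 mm, 0.2 to 0.3 kg. z points from the closed crown out of the open mouth: up at the start, down when turned over. Grip across the 50 mm, on its long flat sides. Its sides are flat: it also stands steadily on an end, mouth sideways.
- head_seat (a point): Centre of the flat top seat of the fixed cylinder head, 90 mm above the bench; z up, x along its long sides. The head is a finned block 98 (x) by 86 mm on a plate 130 by 115 mm; the seat is 68 (x) by 56 mm, and the rocker gear in its middle rises 26 mm above it, 116 mm above the bench. The cover fits it either way round.
- piston: Bystander: aluminium piston, 67 mm across, 58 mm high, standing crown up; origin at the centre of its underside.
- conrod: Bystander: steel connecting rod lying flat along its x, about 175 mm long, 80 mm wide, 22 mm high; origin on the bench about its middle.
- spanner: Bystander: spanner lying flat along its x, 190 mm long; origin near its middle, underside.
- oilcan: Bystander: grey can 70 mm across, 110 mm high; origin at the centre of its underside.
Things that resemble listed ones, but are neither listed nor needed, are in the scene too. Leave any blue look-alike of the part that bears cover_mid alone.

How it is judged:
By the outcome, as a careful person would: the job done as asked, in the order asked, and still so for the second after the job is handed in, while the arm keeps its last pose, push and grip.
It also fails if it takes over 72 s, if anything falls off the work surface, if the arm or the gripper's body presses on something with over 40 N, if the wrist force passes 120 N, or if a joint passes its speed limit or range.

## Working session

There is one attempt and no reset: what is moved stays moved. The work goes in short steps, Python scripts to look and compute and a tool call to move; the robot and the scene stay as the last step left them, time stands still between calls to the robot, and variables do not carry over. Pictures are saved under pics/ and viewed, and the job is handed in when it is done.

Besides the shell and the picture viewer there is one more tool, called by a JSON object that holds its "name" and its "arguments". drive_tool: Moves the arm, as the interface text tells. Its arguments: {"type":"object","properties":{"series":{"type":"array","items":{"type":"array","items":{"type":"array","items":{"type":"number"}}}}},"required":["series"]}

```bash
ls; mkdir -p pics; python3 - <<'E'
from bench import robot
import cv2
o=robot.get_obs(); print(o)
import numpy as np
for n in ["side","top","wrist"]:
    s=robot.snapshot(n); cv2.imwrite(f"pics/{n}0.png",s["img"]); np.savez(f"{n}0.npz",**s); print(n,{k:v for k,v in s.items() if k not in("img","depth")})
E
```

```text
pics
{'time': 0.0, 'joint_positions': array([-1.28006992e+00,  8.79504992e-02,  1.37227850e+00, -3.26167033e-06,
        1.68357694e+00, -1.03115673e-01]), 'qvel': array([-0.00142637, -0.00020755,  0.00052271,  0.00131313, -0.00110975,
       -0.00081221]), 'joint_torque': array([-2.32211874e-03, -3.40181601e+01, -3.02430403e+01,  7.12973555e-02,
        3.30615195e-02, -1.84324545e-04]), 'tool_pos': array([ 0.2108834 , -0.50736406,  0.20429434]), 'ee_rot': array([-3.13939079e+00, -2.24595274e-04,  3.93841469e-01]), 'wrist_force': array([-0.29997468, -0.01995078, -0.04618954]), 'wrist_torque': array([ 0.0555152 , -0.0146291 ,  0.04540313]), 'width': 0.0940820710082147}
side {'vertical_fov': 56.32779913325938, 'cx': 276.8976816925533, 'cy': 205.4368893123694, 'rvec': array([ 0.4157871 , -2.64868287,  1.33739966]), 'tvec': array([0.57157343, 0.17042382, 0.81945733])}
top {'vertical_fov': 48.38027068139812, 'cx': 271.6949155919027, 'cy': 208.83204432734533, 'rvec': array([ 2.13773283, -2.10921815,  0.19330582]), 'tvec': array([0.00836081, 0.58783134, 1.09829951])}
wrist {'vertical_fov': 65.70646984690485, 'cx': 277.3727029189502, 'cy': 206.06588257946945, 'rvec': array([-2.43618004,  1.62627935,  0.20637144]), 'tvec': array([-0.54956175, -0.02477903,  0.39092954])}
```

View pics/side0.png

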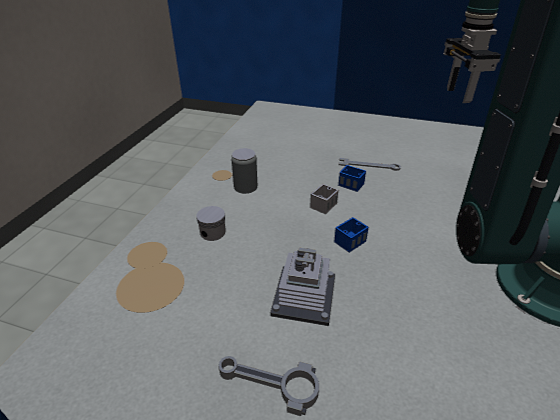

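View pics/top0.png

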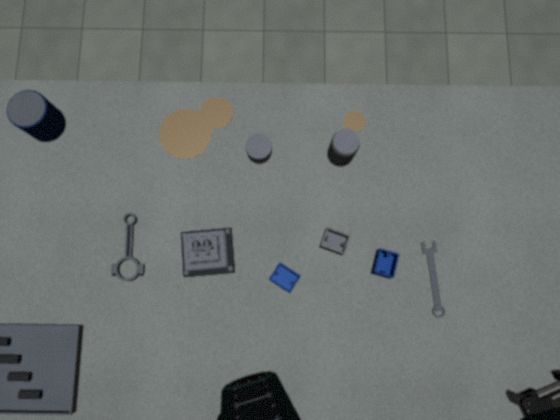

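View pics/wrist0.png

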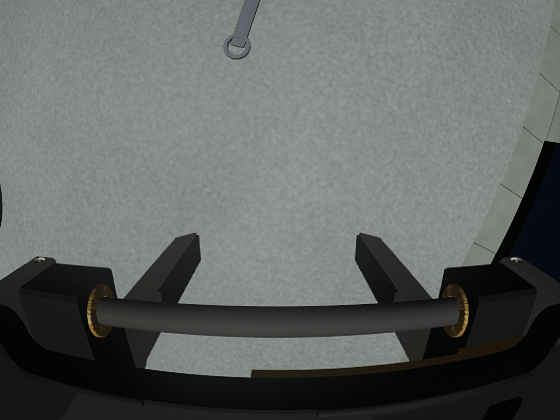

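The gray cover is at about (334,241) in the top view and (323,198) in the side view. There are two blue look-alikes, at top (285,277) and (384,263). I'll enlarge both views to confirm.

```bash
cat > h.py <<'E'
import numpy as np, cv2
from scipy.spatial.transform import Rotation as R
def load(n): return dict(np.load(n,allow_pickle=True))
def cloud(s):
    """world coordinates per pixel (pinhole)"""
    h,w=s["depth"].shape; f=h/2/np.tan(np.radians(float(s["vertical_fov"]))/2)
    v,u=np.mgrid[:h,:w]; d=s["depth"]
    P=np.stack([(u-s["cx"])/f*d,(v-s["cy"])/f*d,d],-1)
    Rm=R.from_rotvec(s["rvec"]).as_matrix()
    return (P-s["tvec"])@Rm
def crop(s,x0,x1,y0,y1,k,name):
    cv2.imwrite(name,cv2.resize(s["img"][y0:y1,x0:x1],None,fx=k,fy=k,interpolation=cv2.INTER_CUBIC))
E
python3 - <<'E'
from h import *
a=load("top0.npz");b=load("side0.npz")
crop(a,170,410,215,305,3,"pics/tc.png");crop(b,255,385,150,330,3,"pics/sc.png")
for s,box in((a,(312,358,222,262)),(b,(300,345,178,218)),(a,(170,245,220,285)),(b,(265,345,240,325))):
    W=cloud(s); x0,x1,y0,y1=box; p=W[y0:y1,x0:x1].reshape(-1,3); 
    print("z pct",np.percentile(p[:,2],[1,10,50,90,99]))
    for lo,hi in((.03,.06),(.08,.1),(.1,.13)):
        q=p[(p[:,2]>lo)&(p[:,2]<hi)]
        if len(q)>15:
            r=cv2.minAreaRect((q[:,:2]*1000).astype(np.float32)); print(lo,hi,len(q),r,np.round(q.mean(0),4))
E
```

```text
z pct [-0.00490485 -0.00240311  0.00140114  0.04098973  0.04834812]
0.03 0.06 236 ((514.5193481445312, -140.27162170410156), (62.16572952270508, 50.722713470458984), 70.6822280883789) [ 0.5142 -0.1407  0.0432]
z pct [-3.46869164e-03 -2.14219153e-03  7.28400730e-05  3.80658131e-02
  4.55589181e-02]
0.03 0.06 296 ((503.6606140136719, -174.43707275390625), (142.52780151367188, 51.302005767822266), 71.24762725830078) [ 0.5155 -0.1367  0.0393]
z pct [-0.00447037 -0.00181517  0.00468704  0.09002339  0.11676931]
0.03 0.06 80 ((463.0185241699219, 154.24578857421875), (62.74549102783203, 127.46063995361328), 47.26755142211914) [0.466  0.1517 0.045 ]
0.08 0.1 487 ((483.4921569824219, 178.03851318359375), (57.82154846191406, 68.79690551757812), 5.966135025024414) [0.4819 0.1754 0.0901]
0.1 0.13 218 ((485.6438293457031, 177.84422302246094), (36.169281005859375, 41.863182067871094), 5.507877826690674) [0.4867 0.1778 0.1129]
z pct [-0.00306368 -0.00159052  0.01046278  0.08897525  0.11551693]
0.03 0.06 547 ((461.4873046875, 200.91464233398438), (127.30448913574219, 64.07308959960938), 52.25251388549805) [0.4791 0.2234 0.0445]
0.08 0.1 593 ((485.60784912109375, 179.80307006835938), (55.97234344482422, 70.56070709228516), 6.161807060241699) [0.4816 0.1917 0.089 ]
0.1 0.13 320 ((486.9877014160156, 179.63401794433594), (36.149879455566406, 46.19532775878906), 5.880183219909668) [0.4868 0.1834 0.1111]
```

View pics/tc.png

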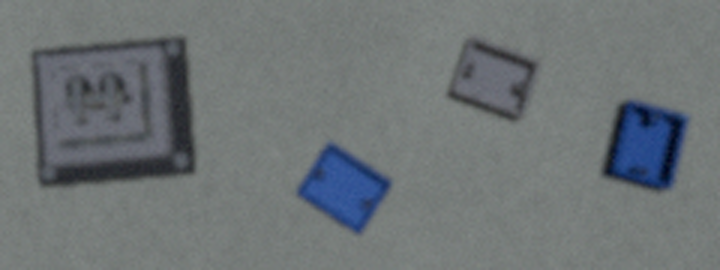

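View pics/sc.png

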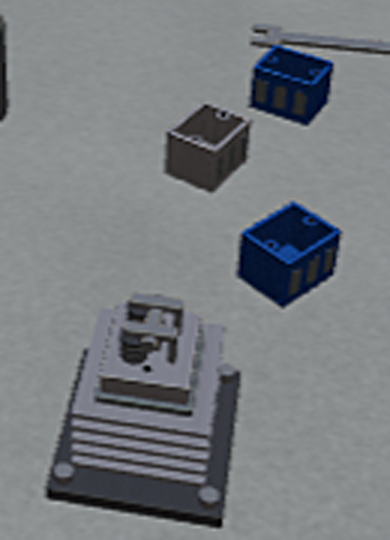

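Top crop: the gray cover is at crop (493,78), mouth up with its bosses visible. The blue ones are at (345,187) and (648,145), and the head is at (112,110). The gray one fits: it is cast aluminium and not blue. Next I'll map the free space.

```bash
python3 - <<'E'
from h import *
a=load("top0.npz");W=cloud(a)
m=((W[...,2]>.012)&(a["depth"]>0)).astype(np.uint8)
n,l,st,c=cv2.connectedComponentsWithStats(m)
for i in range(1,n):
    if st[i,4]<25: continue
    p=W[l==i]; print(np.round(c[i]),st[i,4],"x",np.round(np.percentile(p[:,0],[1,99]),3),"y",np.round(np.percentile(p[:,1],[1,99]),3),"zmax",np.round(np.percentile(p[:,2],98),3))
for (u,v) in [(433,245),(438,312),(425,242)]: print((u,v),np.round(W[v,u],3))
print("edges", W[85,300],W[380,10],W[400,480])
# kinematics guess: fit link lengths from start
E
```

```text
[ 35. 115.] 2063 x [0.771 0.864] y [0.57  0.664] zmax 0.116
[343. 147.] 903 x [0.713 0.777] y [-0.19  -0.126] zmax 0.114
[258. 147.] 637 x [0.717 0.781] y [0.02  0.084] zmax 0.062
[128. 252.] 644 x [0.411 0.578] y [0.335 0.412] zmax 0.026
[335. 240.] 312 x [0.482 0.546] y [-0.175 -0.105] zmax 0.049
[206. 251.] 1965 x [0.428 0.541] y [0.114 0.238] zmax 0.116
[385. 263.] 365 x [0.426 0.494] y [-0.293 -0.233] zmax 0.049
[284. 277.] 216 x [0.389 0.456] y [-0.052  0.02 ] zmax 0.05
[ 55. 373.] 846 x [0.099 0.303] y [0.477 0.665] zmax 0.034
[  4. 341.] 84 x [0.251 0.27 ] y [0.648 0.669] zmax 0.028
[ 10. 358.] 181 x [0.211 0.231] y [0.619 0.663] zmax 0.029
[538. 401.] 1510 x [0.181 0.239] y [-0.552 -0.335] zmax 0.532
[ 19. 376.] 230 x [0.171 0.192] y [0.589 0.64 ] zmax 0.028
[256. 399.] 3025 x [0.187 0.225] y [-0.02   0.109] zmax 0.544
[ 29. 394.] 231 x [0.131 0.152] y [0.559 0.61 ] zmax 0.029
(433, 245) [ 0.509 -0.393  0.007]
(438, 312) [ 0.343 -0.4   -0.002]
(425, 242) [ 0.517 -0.375  0.002]
edges [ 9.41509096e-01 -5.58429648e-02 -7.40681267e-04] [0.17098286 0.63492117 0.01742191] [ 0.13768996 -0.49006163 -0.00113135]
```

```bash
python3 - <<'E'
from h import *
from bench import robot
o=robot.get_obs()
w=load("wrist0.npz"); Rm=R.from_rotvec(w["rvec"]).as_matrix(); c=-Rm.T@w["tvec"]
T=R.from_euler("xyz",o["ee_rot"]).as_matrix()
print("cam in tool",T.T@(c-o["tool_pos"]), "axis",T.T@Rm.T[:,2])
b=load("side0.npz");W=cloud(b)
g=(abs(W[...,2])<.01)&(b["depth"]>0)
p=W[g]; print("bench y range by x")
for x in (.1,.2,.3,.4,.5): q=p[abs(p[:,0]-x)<.02]; print(x,q[:,1].min().round(3))
# wrist fisheye rays onto bench for far edge
E
```

```text
cam in tool [ 0.07186931  0.00069224 -0.17902886] axis [-2.46251401e-01 -9.40493964e-04  9.69205532e-01]
bench y range by x
0.1 -1.591
0.2 -1.588
0.3 -1.597
0.4 -1.588
0.5 -1.588
```

```bash
cat >> h.py <<'E'
def rot(psi,lean):
    """jaw (tool y) at heading psi deg; tool z = cos(lean)*down + sin(lean)*x_level, x_level heading psi+90"""
    p=np.radians(psi); y=np.array([np.cos(p),np.sin(p),0]); xl=np.array([-np.sin(p),np.cos(p),0])
    a=np.radians(lean); z=np.cos(a)*np.array([0,0,-1.])+np.sin(a)*xl
    return np.column_stack([np.cross(y,z),y,z])
def plan(targets,robot):
    o=robot.get_obs(); T=R.from_euler("xyz",o["ee_rot"]).as_matrix(); p=o["tool_pos"]
    print("t",o["time"],"q",np.round(o["joint_positions"],3),"F",np.round(o["wrist_force"],1),"w",round(o["width"],4),"tcp",np.round(p,4))
    for g,Rt in targets:  # g = grasp point, world
        tcp=np.array(g)+0.019*Rt[:,2]
        rv=R.from_matrix(T.T@Rt).as_rotvec(); s=T.T@(tcp-p)*100
        print(np.round(rv,3),np.round(s,2),"| tcp",np.round(tcp,3))
def grasp_now(robot):
    o=robot.get_obs(); T=R.from_euler("xyz",o["ee_rot"]).as_matrix(); return o["tool_pos"]-.019*T[:,2],T
E
python3 - <<'E'
from h import *
from bench import robot
Q=rot(-19.3,-28); g=np.array([.5142,-.1405,.027])
plan([(g-.12*Q[:,2],Q),(g,Q)],robot)
E
```

```text
t 0.15 q [-1.28   0.088  1.372 -0.     1.684 -0.103] F [ 0.4 -0.2  0.1] w 0.0943 tcp [ 0.2109 -0.5075  0.2046]
[-0.207 -0.46  -0.823] [ 45.25 -25.77   8.89] | tcp [ 0.53  -0.096  0.116]
[-0.207 -0.46  -0.823] [ 41.49 -21.56  19.48] | tcp [ 0.511 -0.149  0.01 ]
```

{"name": "drive_tool", "arguments": {"series": [[[-0.05,-0.1,-0.2,10,-6,0,100],[-0.1,-0.2,-0.4,20,-12,1,100],[-0.15,-0.33,-0.6,30,-17,3,100],[-0.2,-0.46,-0.82,38,-22,6,100],[-0.207,-0.46,-0.823,45.25,-25.8,8.9,100],[-0.207,-0.46,-0.823,45.25,-25.8,8.9,100],[-0.207,-0.46,-0.823,45.25,-25.8,8.9,100],[-0.207,-0.46,-0.823,45.25,-25.8,8.9,100],[-0.207,-0.46,-0.823,45.25,-25.8,8.9,100],[-0.207,-0.46,-0.823,45.25,-25.8,8.9,100],[-0.207,-0.46,-0.823,45.25,-25.8,8.9,100],[-0.207,-0.46,-0.823,45.25,-25.8,8.9,100],[-0.207,-0.46,-0.823,45.25,-25.8,8.9,100],[-0.207,-0.46,-0.823,45.25,-25.8,8.9,100]]]}}

```text
time: 1.55
tool_pos: [0.5291, -0.0963, 0.1164]
ee_rot: [3.141, 0.489, 1.233]
wrist_force: [0.3, -0.6, -0.3]
width: 0.0937
```

```bash
python3 - <<'E'
from h import *
from bench import robot
Q=rot(-19.3,-28); g=np.array([.5142,-.1405,.027])
plan([(g-.12*Q[:,2],Q),(g-.05*Q[:,2],Q),(g,Q)],robot)
s=robot.snapshot("wrist"); cv2.imwrite("pics/w1.png",s["img"])
E
```

```text
t 1.55 q [ 0.004  0.227  1.473 -0.459  1.613  0.362] F [ 0.3 -0.6 -0.3] w 0.0937 tcp [ 0.5291 -0.0963  0.1164]
[-0.     0.    -0.001] [ 0.08  0.05 -0.02] | tcp [ 0.53  -0.096  0.116]
[-0.     0.    -0.001] [0.08 0.05 6.98] | tcp [ 0.519 -0.127  0.054]
[-0.     0.    -0.001] [ 0.09  0.05 11.98] | tcp [ 0.511 -0.149  0.01 ]
```

View pics/w1.png

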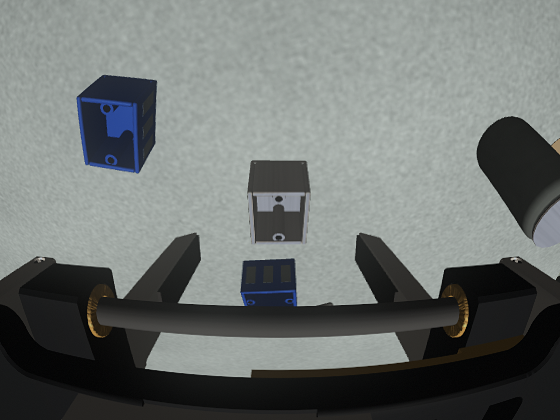

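Wrist view: the gray cover, rim at columns 248–310 and rows 192–243, is centred between the fingers (midline about column 278) and square to them. I'll descend and grip.

{"name": "drive_tool", "arguments": {"series": [[[0,0,0,0.1,0.05,3,100],[0,0,0,0.1,0.05,6,100],[0,0,0,0.1,0.05,8,100],[0,0,0,0.1,0.05,10,100],[0,0,0,0.1,0.05,12,100],[0,0,0,0.1,0.05,12,100],[0,0,0,0.1,0.05,12,100],[0,0,0,0.1,0.05,12,40],[0,0,0,0.1,0.05,12,40],[0,0,0,0.1,0.05,12,40],[0,0,0,0.1,0.05,12,40],[0,0,0,0.1,0.05,12,40],[0,0,0,0.1,0.05,12,40],[0,0,0,0.1,0.05,12,40],[0,0,0,0.1,0.05,12,40],[0,0,0,0.1,0.05,12,40],[0,0,0,0.1,0.05,12,40]]]}}

```text
time: 3.3
tool_pos: [0.5114, -0.149, 0.0102]
ee_rot: [3.14, 0.489, 1.232]
wrist_force: [0.4, 1.3, 1.0]
width: 0.05
```

```bash
python3 - <<'E'
from h import *
from bench import robot
g,T=grasp_now(robot); print("grasp",g)
plan([],robot)
s=robot.snapshot("wrist"); cv2.imwrite("pics/w2.png",s["img"])
E
```

```text
grasp [ 0.514359   -0.14056989  0.02700761]
t 3.3 q [-0.089  0.285  1.63  -0.482  1.379  0.38 ] F [0.4 1.3 1. ] w 0.05 tcp [ 0.5114 -0.149   0.0102]
```

View pics/w2.png

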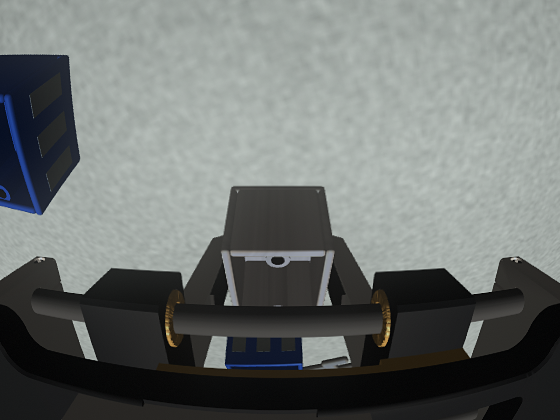

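Gripped: the width reads 50 mm. Next I'll lift and carry it to the free area on the right.

```bash
python3 - <<'E'
from h import *
from bench import robot
g,T=grasp_now(robot)
print("up");plan([(g+[0,0,.17],T),
 (np.array([.44,-.32,.2]),rot(-70,-10)),
 (np.array([.36,-.44,.2]),rot(-112,0)),
 (np.array([.269,-.559,.2]),rot(-154.3,10)),],robot)
E
```

```text
up
t 3.35 q [-0.089  0.285  1.63  -0.482  1.379  0.38 ] F [0.4 0.1 0.1] w 0.0498 tcp [ 0.5114 -0.149   0.0102]
[0. 0. 0.] [ -7.98   0.02 -15.01] | tcp [ 0.511 -0.149  0.18 ]
[0.29  0.293 0.839] [-24.55  -1.31  -6.32] | tcp [ 0.437 -0.321  0.181]
[0.395 0.376 1.581] [-36.69  -4.62   0.16] | tcp [ 0.36  -0.44   0.181]
[0.372 0.32  2.349] [-49.49  -9.03   6.93] | tcp [ 0.27  -0.562  0.181]
```

{"name": "drive_tool", "arguments": {"series": [[[0,0,0,-1,0,-2,40],[0,0,0,-3,0,-5.5,40],[0,0,0,-5,0,-9.5,40],[0,0,0,-7,0,-13,40],[0,0,0,-8,0,-15,40],[0.05,0.05,0.14,-10.8,-0.2,-13.5,40],[0.1,0.1,0.28,-13.6,-0.4,-12,40],[0.15,0.15,0.42,-16.4,-0.7,-10.5,40],[0.19,0.2,0.56,-19.2,-0.9,-9,40],[0.24,0.25,0.7,-22,-1.1,-7.5,40],[0.29,0.29,0.84,-24.6,-1.3,-6.3,40],[0.31,0.31,0.98,-27,-2,-5,40],[0.33,0.33,1.12,-29,-2.5,-4,40],[0.35,0.345,1.26,-31.5,-3.2,-2.7,40],[0.37,0.36,1.4,-34,-4,-1.3,40],[0.395,0.376,1.55,-36.4,-4.6,0,40],[0.395,0.376,1.58,-36.7,-4.6,0.2,40],[0.395,0.376,1.58,-36.7,-4.6,0.2,40]]]}}

```text
time: 5.15
tool_pos: [0.3589, -0.4404, 0.1796]
ee_rot: [-3.14, 0.002, -0.384]
wrist_force: [-0.2, 0.7, -2.2]
width: 0.0501
```

```bash
python3 - <<'E'
from h import *
from bench import robot
plan([ (np.array([.269,-.559,.2]),rot(-154.3,0)),(np.array([.269,-.559,.12]),rot(-154.3,30)),(np.array([.269,-.559,.10]),rot(-154.3,62)),(np.array([.269,-.559,.04]),rot(-154.3,62))],robot)
E
```

```text
t 5.15 q [-0.987  0.136  1.368  0.     1.64   0.968] F [-0.2  0.7 -2.2] w 0.0501 tcp [ 0.3589 -0.4404  0.1796]
[-0.001  0.003  0.738] [-3.89 14.36 -0.16] | tcp [ 0.269 -0.559  0.181]
[-0.194  0.502  0.721] [-3.17 15.01  7.59] | tcp [ 0.273 -0.568  0.104]
[-0.399  1.033  0.663] [-2.63 15.51  8.83] | tcp [ 0.276 -0.574  0.091]
[-0.399  1.033  0.663] [-2.61 15.52 14.83] | tcp [ 0.276 -0.574  0.031]
```

{"name": "drive_tool", "arguments": {"series": [[[0,0,0.12,-0.7,2.5,0,40],[0,0,0.25,-1.4,5,0,40],[0,0,0.37,-2,7.5,0,40],[0,0,0.5,-2.7,10,0,40],[0,0,0.62,-3.3,12.5,0,40],[0,0,0.738,-3.9,14.4,0,40],[-0.06,0.16,0.735,-3.7,14.6,1.5,40],[-0.12,0.33,0.73,-3.5,14.8,3,40],[-0.19,0.5,0.72,-3.2,15,5,40],[-0.25,0.65,0.71,-3,15.2,6,40],[-0.31,0.8,0.69,-2.8,15.3,7.3,40],[-0.36,0.93,0.675,-2.7,15.4,8.3,40],[-0.399,1.033,0.663,-2.6,15.5,8.8,40],[-0.399,1.033,0.663,-2.6,15.5,8.8,40],[-0.399,1.033,0.663,-2.6,15.5,8.8,40],[-0.399,1.033,0.663,-2.6,15.5,8.8,40]]]}}

```text
time: 6.75
tool_pos: [0.3022, -0.5684, 0.0998]
ee_rot: [-3.079, -1.032, -1.107]
wrist_force: [-0.1, 1.0, -1.3]
width: 0.0499
```

```bash
python3 - <<'E'
from h import *
from bench import robot
g,T=grasp_now(robot); print(g, R.from_matrix(T.T@rot(-154.3,62)).magnitude())
plan([(np.array([.269,-.559,.04]),rot(-154.3,62)),(np.array([.269,-.559,.031]),rot(-154.3,62))],robot)
s=robot.snapshot("wrist"); cv2.imwrite("pics/w3.png",s["img"])
s=robot.snapshot("side"); crop(s,360,560,0,200,4,"pics/s3.png")
E
```

```text
[ 0.2938259  -0.55440184  0.10954322] 0.09101904001298643
t 6.75 q [-1.29  -0.134  2.179  1.235  0.231  0.249] F [-0.1  1.  -1.3] w 0.0499 tcp [ 0.3022 -0.5684  0.0998]
[-0.075  0.051  0.006] [-6.23  2.75  2.81] | tcp [ 0.276 -0.574  0.031]
[-0.075  0.051  0.006] [-7.    2.78  3.27] | tcp [ 0.276 -0.574  0.022]
```

View pics/w3.png

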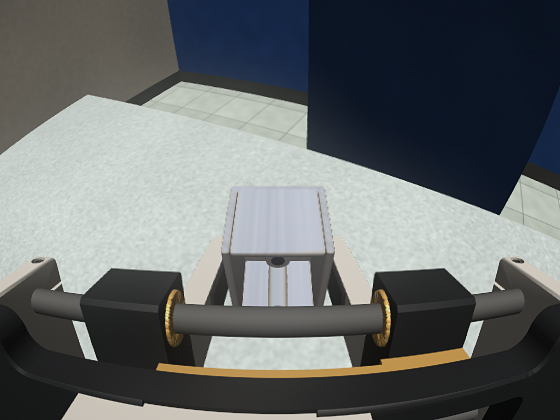

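View pics/s3.png

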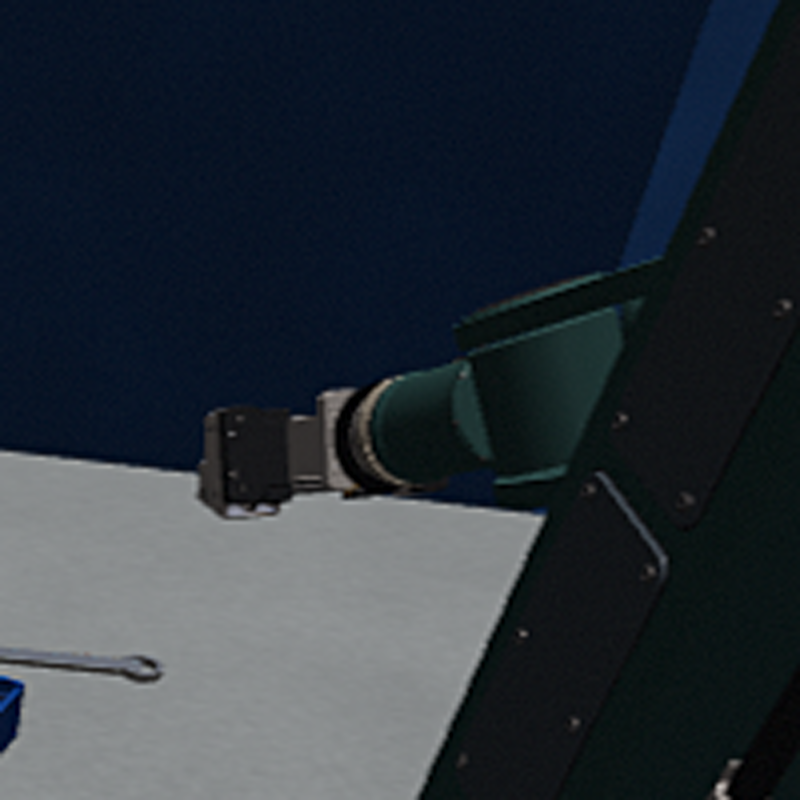

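The wrist is nearly straight here (j5 = 0.231, close to its limit), so I'll fit a kinematic model from the poses so far and choose a better place.

```bash
cat > kin.py <<'E'
from h import *
from scipy.optimize import least_squares
def Ry(a): return R.from_euler("y",a)
def Rz(a): return R.from_euler("z",a)
C=[None]
def fk(q,P):
    c0,h,a,e,b,L=P
    r1=Rz(q[0]); r2=r1*Ry(q[1]); r3=r2*Ry(q[2]); r6=r3*Rz(q[3])*Ry(q[4])*Rz(q[5]-np.pi/2*SG)
    p=r1.apply([c0,0,h])+r2.apply([0,0,a])+r3.apply([e,0,b])+r6.apply([0,0,L])
    return p,r6
SG=1
P=np.array([0,.2,.35,0,.45,.25])
E
cat > fit.py <<'E'
import kin; from kin import *
D=[([-1.28,.088,1.372,0,1.684,-.103],[.2109,-.5075,.2046],[-3.1394,-.0002,.3938]),
([.004,.227,1.473,-.459,1.613,.362],[.5291,-.0963,.1164],[3.141,.489,1.233]),
([-.089,.285,1.63,-.482,1.379,.38],[.5114,-.149,.0102],[3.14,.489,1.232]),
([-.987,.136,1.368,0,1.64,.968],[.3589,-.4404,.1796],[-3.14,.002,-.384]),
([-1.29,-.134,2.179,1.235,.231,.249],[.3022,-.5684,.0998],[-3.079,-1.032,-1.107])]
for sg in(1,-1):
    kin.SG=sg
    print(sg,[round((fk(q,P)[1].inv()*R.from_euler("xyz",e)).magnitude(),3) for q,p,e in D])
def f(P): return np.concatenate([fk(q,P)[0]-p for q,p,e in D])
s=least_squares(f,P); print(np.round(s.x,4),np.abs(s.fun).max())
E
python3 fit.py
```

```text
1 [3.142, 3.141, 3.141, 3.141, 3.141]
-1 [0.0, 0.0, 0.001, 0.0, 0.002]
[0.0706 0.1936 0.3034 0.0679 0.4477 0.2775] 0.0704615661790372
```

```bash
cat > kin.py <<'E'
from h import *
from scipy.optimize import least_squares
def Ry(a): return R.from_euler("y",a)
def Rz(a): return R.from_euler("z",a)
def fk(q,P):
    c0,h,a,ax,e,b,L,f,d=P
    r1=Rz(q[0]); r2=r1*Ry(q[1]); r3=r2*Ry(q[2]); r5=r3*Rz(q[3])*Ry(q[4]); r6=r5*Rz(q[5]+np.pi/2)
    p=r1.apply([c0,d,h])+r2.apply([ax,0,a])+r3.apply([e,0,b])+r5.apply([f,0,L])
    return p,r6
LO=np.array([-3.1,-.76,.27,-1.08,.17,-2.57]);HI=np.array([3.1,2.03,2.55,4.22,2.65,2.57])
def ik(tcp,Rt,q0,P):
    def f(q):
        p,r=fk(q,P); return np.concatenate([(p-tcp)*5,(R.from_matrix(Rt).inv()*r).as_rotvec()])
    s=least_squares(f,np.clip(q0,LO+.01,HI-.01),bounds=(LO,HI)); return s.x,np.linalg.norm(s.fun)
E
cat > fit.py <<'E'
from kin import *
exec(open("data.py").read())
def f(P): return np.concatenate([np.concatenate([fk(q,P)[0]-p for q,p,e in D])])
P0=np.array([0,.2,.35,0,0,.45,.25,0,0])
s=least_squares(lambda P: np.r_[f(P),1e-3*(P-P0)],P0); print(np.round(s.x,4),np.round(f(s.x).reshape(-1,3),3)); np.save("P.npy",s.x)
E
cat > data.py <<'E'
D=[([-1.28,.088,1.372,0,1.684,-.103],[.2109,-.5075,.2046],[-3.1394,-.0002,.3938]),
([.004,.227,1.473,-.459,1.613,.362],[.5291,-.0963,.1164],[3.141,.489,1.233]),
([-.089,.285,1.63,-.482,1.379,.38],[.5114,-.149,.0102],[3.14,.489,1.232]),
([-.987,.136,1.368,0,1.64,.968],[.3589,-.4404,.1796],[-3.14,.002,-.384]),
([-1.29,-.134,2.179,1.235,.231,.249],[.3022,-.5684,.0998],[-3.079,-1.032,-1.107])]
E
python3 fit.py
```

```text
[-1.000e-04  1.523e-01  4.496e-01 -2.000e-04  1.013e-01  5.006e-01
  3.503e-01  6.000e-04  5.660e-02] [[ 0.  0. -0.]
 [-0. -0. -0.]
 [ 0.  0.  0.]
 [ 0. -0.  0.]
 [ 0. -0.  0.]]
```

```bash
python3 - <<'E'
from kin import *
P=np.load("P.npy")
az=np.radians(-64.3)
def best(g,Rt):
    tcp=np.array(g)+.019*Rt[:,2]; b=None
    for q4 in (0,.6,-.6,3.1):
        for q6 in(1.5,-.5):
            q,e=ik(tcp,Rt,np.array([az,.2,1.6,q4,1.0,q6]),P)
            if e<1e-3:
                m=min((q-LO).min(),(HI-q).min())
                if b is None or m>b[0]: b=(m,q)
    return b
for r in (.55,.6,.65,.7,.75):
  for dpsi in (-20,0,20,40):
    out=[]
    for z,l in((.031,62),(.12,62),(.031,-28),(.031,-40),(.024,62),(.024,50),(.12,20)):
        o=best([r*np.cos(az),r*np.sin(az),z],rot(-154.3+dpsi,l))
        out.append("x" if o is None else f"{o[0]:.2f}(j4 {o[1][3]:.2f} j5 {o[1][4]:.2f})")
    print(r,dpsi,out)
E
```

```text
0.55 -20 ['x', 'x', '0.81(j4 0.09 j5 1.82)', '0.62(j4 0.13 j5 2.03)', 'x', 'x', '0.66(j4 -0.12 j5 1.10)']
0.55 0 ['0.13(j4 2.45 j5 0.31)', '0.04(j4 1.17 j5 0.21)', '0.82(j4 -0.04 j5 1.83)', '0.60(j4 -0.05 j5 2.05)', '0.13(j4 2.50 j5 0.33)', '0.03(j4 0.86 j5 0.20)', '0.65(j4 0.05 j5 1.09)']
0.55 20 ['0.21(j4 1.62 j5 0.76)', '0.26(j4 1.32 j5 0.79)', '0.85(j4 -0.17 j5 1.80)', '0.65(j4 -0.23 j5 2.00)', '0.21(j4 1.65 j5 0.76)', '0.30(j4 1.17 j5 0.64)', '0.67(j4 0.20 j5 1.14)']
0.55 40 ['0.40(j4 1.31 j5 1.11)', '0.44(j4 1.21 j5 1.19)', '0.80(j4 -0.28 j5 1.72)', '0.70(j4 -0.38 j5 1.89)', '0.40(j4 1.32 j5 1.11)', '0.45(j4 1.06 j5 0.99)', '0.73(j4 0.30 j5 1.24)']
0.6 -20 ['x', 'x', '0.78(j4 0.10 j5 1.87)', '0.55(j4 0.14 j5 2.10)', 'x', 'x', '0.65(j4 -0.12 j5 1.10)']
0.6 0 ['0.13(j4 2.56 j5 0.30)', 'x', '0.76(j4 -0.04 j5 1.89)', '0.53(j4 -0.05 j5 2.12)', '0.15(j4 2.60 j5 0.32)', 'x', '0.77(j4 0.05 j5 1.08)']
0.6 20 ['0.32(j4 1.67 j5 0.70)', '0.36(j4 1.36 j5 0.72)', '0.80(j4 -0.17 j5 1.85)', '0.58(j4 -0.24 j5 2.07)', '0.31(j4 1.70 j5 0.71)', '0.41(j4 1.18 j5 0.59)', '0.78(j4 0.20 j5 1.14)']
0.6
[... 1304 characters left out ...]
4 -0.30 j5 1.89)', '0.34(j4 -0.44 j5 2.10)', '0.72(j4 1.37 j5 0.99)', '0.74(j4 1.06 j5 0.91)', '1.05(j4 0.29 j5 1.26)']
0.75 -20 ['x', 'x', '0.16(j4 0.13 j5 2.14)', 'x', 'x', 'x', '0.65(j4 -0.12 j5 1.16)']
0.75 0 ['0.05(j4 2.63 j5 0.22)', 'x', '0.11(j4 -0.04 j5 2.17)', 'x', '0.07(j4 2.66 j5 0.24)', '0.00(j4 0.53 j5 0.17)', '0.96(j4 0.03 j5 1.13)']
0.75 20 ['0.42(j4 1.67 j5 0.59)', '0.43(j4 1.39 j5 0.60)', '0.16(j4 -0.19 j5 2.12)', 'x', '0.42(j4 1.70 j5 0.59)', '0.36(j4 1.09 j5 0.53)', '1.01(j4 0.18 j5 1.18)']
0.75 40 ['0.80(j4 1.35 j5 0.97)', '0.84(j4 1.24 j5 1.01)', '0.30(j4 -0.32 j5 1.99)', '0.02(j4 -0.48 j5 2.23)', '0.79(j4 1.36 j5 0.96)', '0.73(j4 1.04 j5 0.90)', '0.97(j4 0.28 j5 1.29)']
```

```bash
python3 - <<'E'
from h import *
from bench import robot
Q=rot(-114,62);S=np.array([.282,-.586,0])
plan([(S+[0,0,.12],Q),(S+[0,0,.05],Q),(S+[0,0,.031],Q)],robot)
E
```

```text
t 6.85 q [-1.29  -0.133  2.181  1.227  0.232  0.259] F [ 0.2 -0.1 -2.3] w 0.0499 tcp [ 0.3016 -0.5677  0.0982]
[ 0.538  0.04  -0.342] [2.17 1.56 1.  ] | tcp [ 0.297 -0.593  0.111]
[ 0.538  0.04  -0.342] [-3.83  1.8   4.6 ] | tcp [ 0.297 -0.593  0.041]
[ 0.538  0.04  -0.342] [-5.45  1.87  5.58] | tcp [ 0.297 -0.593  0.022]
```

{"name": "drive_tool", "arguments": {"series": [[[0.1,0.01,-0.06,0.6,0.4,0.2,40],[0.2,0.02,-0.12,1.1,0.8,0.4,40],[0.3,0.03,-0.18,1.5,1.1,0.6,40],[0.4,0.035,-0.25,1.9,1.4,0.8,40],[0.538,0.04,-0.342,2.17,1.56,1,40],[0.538,0.04,-0.342,2.17,1.56,1,40],[0.538,0.04,-0.342,2.17,1.56,1,40],[0.538,0.04,-0.342,2.17,1.56,1,40],[0.538,0.04,-0.342,2.17,1.56,1,40],[0.538,0.04,-0.342,2.17,1.56,1,40]]]}}

```text
time: 7.85
tool_pos: [0.2984, -0.5914, 0.1111]
ee_rot: [-3.14, -1.081, -0.419]
wrist_force: [-0.2, 0.1, -2.0]
width: 0.0498
```

```bash
python3 - <<'E'
from h import *
from bench import robot
Q=rot(-114,62);S=np.array([.282,-.586,0])
g,T=grasp_now(robot);print(g,T[2])
plan([(S+[0,0,.05],Q),(S+[0,0,.033],Q),(S+[0,0,.031],Q)],robot)
s=robot.snapshot("wrist"); cv2.imwrite("pics/w4.png",s["img"])
E
```

```text
[ 0.28305353 -0.58455843  0.1200235 ] [ 8.82629482e-01 -8.64513812e-04 -4.70068558e-01]
t 7.85 q [-1.659  0.149  1.904  1.242  1.081 -0.315] F [-0.2  0.1 -2. ] w 0.0498 tcp [ 0.2984 -0.5914  0.1111]
[-0.002  0.001 -0.   ] [-6.2   0.18  3.26] | tcp [ 0.297 -0.593  0.041]
[-0.002  0.001 -0.   ] [-7.7   0.18  4.06] | tcp [ 0.297 -0.593  0.024]
[-0.002  0.001 -0.   ] [-7.87  0.19  4.15] | tcp [ 0.297 -0.593  0.022]
```

View pics/w4.png

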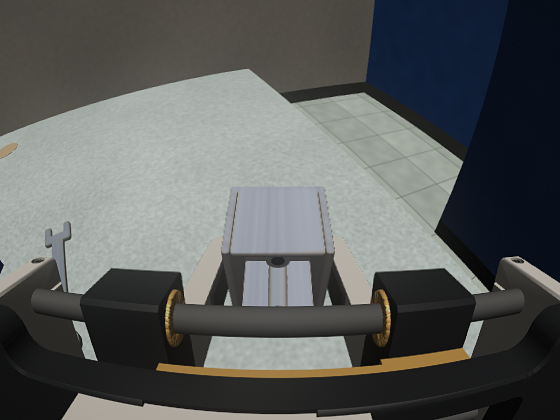

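The bench edge shows at the right of the wrist view, running from (290,100) to (480,290). I'll measure how far away it is.

```bash
python3 - <<'E'
from h import *
from bench import robot
s=robot.snapshot("wrist")
f=210/np.tan(np.radians(float(s["vertical_fov"]))/2)
Rm=R.from_rotvec(s["rvec"]).as_matrix(); c=-Rm.T@s["tvec"]
for u,v in [(320,125),(400,205),(440,250),(470,285),(450,285),(485,290)]:
    d=np.array([u-s["cx"],v-s["cy"]]); r=np.hypot(*d); th=r/f
    ray=np.r_[d/r*np.sin(th),np.cos(th)]; w=Rm.T@ray
    print((u,v),np.round(c+w*(-c[2]/w[2]),3), "depthpt",np.round(c+w*s["depth"][v,u]/np.cos(th),3))
E
```

```text
(320, 125) [ 0.601 -0.805  0.   ] depthpt [ 1.807 -1.569 -0.749]
(400, 205) [ 0.384 -0.797  0.   ] depthpt [ 0.385 -0.797 -0.001]
(440, 250) [ 0.304 -0.793  0.   ] depthpt [ 0.304 -0.793 -0.   ]
(470, 285) [ 0.25  -0.791  0.   ] depthpt [ 0.25  -0.791 -0.   ]
(450, 285) [ 0.263 -0.769  0.   ] depthpt [ 0.204 -0.598  0.194]
(485, 290) [ 0.236 -0.803  0.   ] depthpt [ 0.382 -1.563 -0.751]
```

The edge is at y ≈ −0.80, 20 cm away, so this place is safe. I'll lower the cover onto its end.

{"name": "drive_tool", "arguments": {"series": [[[0,0,0,-2,0.05,1.1,40],[0,0,0,-4,0.1,2.1,40],[0,0,0,-5.5,0.15,2.9,40],[0,0,0,-6.5,0.18,3.4,40],[0,0,0,-7.2,0.18,3.8,40],[0,0,0,-7.4,0.18,3.9,40],[0,0,0,-7.55,0.18,3.98,40],[0,0,0,-7.7,0.18,4.06,40],[0,0,0,-7.7,0.18,4.06,40],[0,0,0,-7.7,0.18,4.06,40]]]}}

```text
time: 8.95
tool_pos: [0.297, -0.5937, 0.0248]
ee_rot: [3.141, -1.082, -0.417]
wrist_force: [-0.9, -0.0, -2.1]
width: 0.0499
```

```bash
python3 - <<'E'
from h import *
from bench import robot
g,T=grasp_now(robot);print(g,T[2])
plan([],robot)
E
```

```text
[ 0.28166034 -0.58688652  0.03368878] [ 8.82988042e-01  4.08517606e-04 -4.69395303e-01]
t 8.95 q [-1.662  0.311  1.935  1.348  1.03  -0.531] F [-0.9 -0.  -2.1] w 0.0499 tcp [ 0.297  -0.5937  0.0248]
```

{"name": "drive_tool", "arguments": {"series": [[[0,0,0,-0.09,0,0.05,40],[0,0,0,-0.13,0,0.07,40],[0,0,0,-0.18,0,0.09,40],[0,0,0,-0.22,0,0.12,40],[0,0,0,-0.22,0,0.12,40]]]}}

```text
time: 9.45
tool_pos: [0.2971, -0.5938, 0.0225]
ee_rot: [3.141, -1.083, -0.417]
wrist_force: [0.0, 1.2, -1.7]
width: 0.0495
```

{"name": "drive_tool", "arguments": {"series": [[[0,0,0,-0.05,0,0.02,40],[0,0,0,-0.09,0,0.05,40],[0,0,0,-0.13,0,0.07,40],[0,0,0,-0.13,0,0.07,40]]]}}

```text
time: 9.85
tool_pos: [0.2974, -0.5941, 0.0225]
ee_rot: [3.139, -1.085, -0.415]
wrist_force: [-2.0, 3.8, 6.1]
width: 0.0501
```

Contact (Fz rose to 6 N). I'll let go and back off along the tool axis.

{"name": "drive_tool", "arguments": {"series": [[[0,0,0,0.03,0,0,70],[0,0,0,0.03,0,0,85],[0,0,0,0.03,0,0,100],[0,0,0,0.03,0,0,100],[0,0,0,0.03,0,0,100],[0,0,0,0.03,0,0,100],[0,0,0,0,0,-1,100],[0,0,0,0,0,-3,100],[0,0,0,0,0,-6,100],[0,0,0,0,0,-9,100],[0,0,0,0,0,-12,100],[0,0,0,0,0,-13,100],[0,0,0,0,0,-13,100]]]}}

```text
time: 11.15
tool_pos: [0.1909, -0.5482, 0.0841]
ee_rot: [3.135, -1.085, -0.414]
wrist_force: [-0.4, 1.0, -0.2]
width: 0.0937
```

```bash
python3 - <<'E'
from h import *
from kin import ik
from bench import robot
s=robot.snapshot("wrist"); cv2.imwrite("pics/w5.png",s["img"])
Q=rot(-114,-28);S=np.array([.286,-.588,0])
g,T=grasp_now(robot);print(g,T[2])
plan([(S+[-.06,.03,.20],rot(-114,15)),(S+[0,0,.03]-.13*Q[:,2],Q)],robot)
E
```

```text
[ 0.17638319 -0.54096564  0.09234364] [ 0.88437141  0.00190552 -0.46678001]
t 11.2 q [-1.916  0.128  2.002  1.183  1.262 -0.482] F [0.8 0.2 0.1] w 0.094 tcp [ 0.1917 -0.5478  0.0835]
[ 0.001 -0.823  0.001] [10.57 -0.44 -1.01] | tcp [ 0.23  -0.56   0.182]
[ 2.000e-03 -1.574e+00  1.000e-03] [11.15 -0.15 11.59] | tcp [ 0.334 -0.609  0.128]
```

View pics/w5.png

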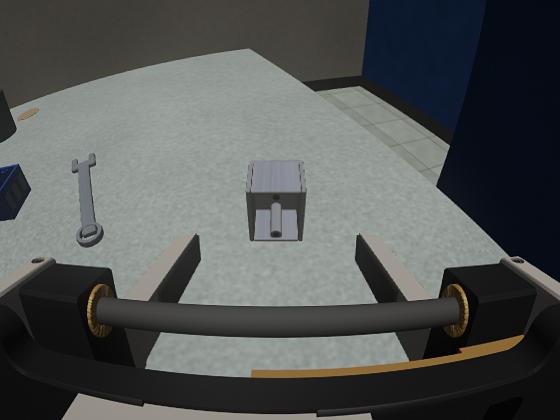

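The cover stands on its end at wrist pixels (247–305, 160–241), mouth facing the arm. I'll move over it for the second grip.

{"name": "drive_tool", "arguments": {"series": [[[0,-0.14,0,3,-0.1,-1,100],[0,-0.28,0,5,-0.2,-1,100],[0,-0.42,0,7,-0.3,-1,100],[0,-0.56,0,8.5,-0.4,-1,100],[0,-0.7,0,10,-0.4,-1,100],[0,-0.82,0,10.6,-0.4,-1,100],[0,-0.96,0,11,-0.4,1,100],[0,-1.1,0,11.5,-0.3,3.5,100],[0,-1.25,0,11.6,-0.3,6,100],[0,-1.4,0,11.5,-0.2,9,100],[0,-1.53,0,11.2,-0.15,11,100],[0,-1.574,0,11.15,-0.15,11.6,100],[0,-1.574,0,11.15,-0.15,11.6,100],[0,-1.574,0,11.15,-0.15,11.6,100]]]}}

```text
time: 12.6
tool_pos: [0.3346, -0.6086, 0.1265]
ee_rot: [3.141, 0.49, -0.417]
wrist_force: [-1.1, 0.5, -0.0]
width: 0.0937
```

```bash
python3 - <<'E'
from h import *
from bench import robot
s=robot.snapshot("wrist"); cv2.imwrite("pics/w6.png",s["img"])
Q=rot(-114,-28);S=np.array([.286,-.588,0])
plan([(S+[0,0,.031]-.06*Q[:,2],Q),(S+[0,0,.031],Q)],robot)
E
```

```text
t 12.65 q [-1.017  0.793  0.636 -0.313  2.102  0.867] F [ 0.8 -0.4  1.6] w 0.0937 tcp [ 0.3338 -0.6092  0.129 ]
[ 0.003 -0.002 -0.001] [-0.03 -0.01  7.01] | tcp [ 0.304 -0.596  0.067]
[ 0.003 -0.002 -0.001] [-0.04 -0.02 13.01] | tcp [ 0.278 -0.584  0.014]
```

View pics/w6.png

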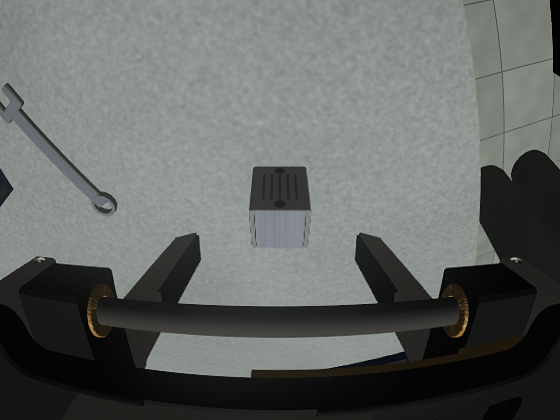

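The crown and top end are at (250–311, 167–248), centred between the fingers. I'll descend and grip.

{"name": "drive_tool", "arguments": {"series": [[[0,0,0,0,0,3,100],[0,0,0,0,0,6,100],[0,0,0,0,0,9,100],[0,0,0,0,0,11.5,100],[0,0,0,0,0,13,100],[0,0,0,0,0,13,100],[0,0,0,0,0,13,100],[0,0,0,0,0,13,40],[0,0,0,0,0,13,40],[0,0,0,0,0,13,40],[0,0,0,0,0,13,40],[0,0,0,0,0,13,40],[0,0,0,0,0,13,40],[0,0,0,0,0,13,40],[0,0,0,0,0,13,40],[0,0,0,0,0,13,40],[0,0,0,0,0,13,40]]]}}

```text
time: 14.35
tool_pos: [0.2781, -0.5849, 0.0139]
ee_rot: [3.138, 0.487, -0.42]
wrist_force: [0.8, -0.7, -0.4]
width: 0.0497
```

```bash
python3 - <<'E'
from h import *
from bench import robot
s=robot.snapshot("wrist"); cv2.imwrite("pics/w7.png",s["img"])
g,T=grasp_now(robot);print(g,T[2])
S=np.array([.286,-.588,0])
plan([(g+[0,0,.09],T),(S+[0,0,.12],rot(-114,17)),(S+[0,0,.12],rot(-114,62)),(S+[0,0,.03],rot(-114,62))],robot)
E
```

```text
[ 0.28624125 -0.58838344  0.03075243] [-0.46783586  0.00273405 -0.88381114]
t 14.4 q [-1.061  0.718  0.988 -0.296  1.824  0.911] F [ 0.3  0.  -1. ] w 0.0497 tcp [ 0.2781 -0.5848  0.014 ]
[0. 0. 0.] [-4.21  0.02 -7.95] | tcp [ 0.278 -0.585  0.104]
[0.003 0.784 0.   ] [-2.87 -0.01 -8.42] | tcp [ 0.291 -0.59   0.102]
[3.000e-03 1.569e+00 1.000e-03] [-2.31 -0.   -9.77] | tcp [ 0.301 -0.595  0.111]
[3.000e-03 1.569e+00 1.000e-03] [ 1.9  -0.03 -1.81] | tcp [ 0.301 -0.595  0.021]
```

View pics/w7.png

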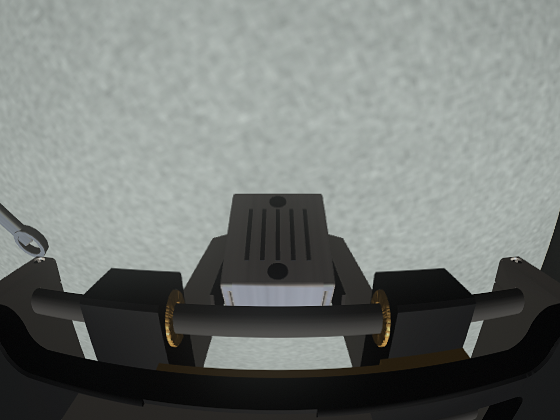

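{"name": "drive_tool", "arguments": {"series": [[[0,0,0,-1,0,-2,40],[0,0,0,-2.5,0,-5,40],[0,0.1,0,-4,0,-7.8,40],[0,0.24,0,-4,0,-8,40],[0,0.38,0,-3.7,0,-8.1,40],[0,0.52,0,-3.4,0,-8.2,40],[0,0.66,0,-3.1,0,-8.3,40],[0,0.78,0,-2.9,0,-8.4,40],[0,0.92,0,-2.7,0,-8.7,40],[0,1.06,0,-2.6,0,-9,40],[0,1.2,0,-2.5,0,-9.2,40],[0,1.34,0,-2.4,0,-9.4,40],[0,1.48,0,-2.3,0,-9.6,40],[0,1.571,0,-2.3,0,-9.8,40],[0,1.571,0,-2.3,0,-9.8,40],[0,1.571,0,-2.3,0,-9.8,40],[0,1.571,0,-2.3,0,-9.8,40]]]}}

```text
time: 16.1
tool_pos: [0.302, -0.5956, 0.1127]
ee_rot: [3.13, -1.084, -0.407]
wrist_force: [0.5, 0.0, -0.8]
width: 0.0498
```

```bash
python3 - <<'E'
from h import *
from bench import robot
s=robot.snapshot("wrist"); cv2.imwrite("pics/w8.png",s["img"])
g,T=grasp_now(robot);print(g,T[2])
S=np.array([g[0],g[1],0]);Q=rot(-114.0,62.1)
plan([(S+[0,0,.04],Q),(S+[0,0,.026],Q)],robot)
E
```

```text
[ 0.28682063 -0.58886341  0.12191933] [ 0.88385696  0.00593333 -0.46771964]
t 16.15 q [-1.651  0.154  1.895  1.247  1.074 -0.316] F [-0.7 -0.6 -2. ] w 0.0501 tcp [ 0.3022 -0.5957  0.113 ]
[ 0.001 -0.     0.006] [-7.24 -0.05  3.83] | tcp [ 0.302 -0.596  0.031]
[ 0.001 -0.     0.006] [-8.48 -0.06  4.49] | tcp [ 0.302 -0.596  0.017]
```

View pics/w8.png

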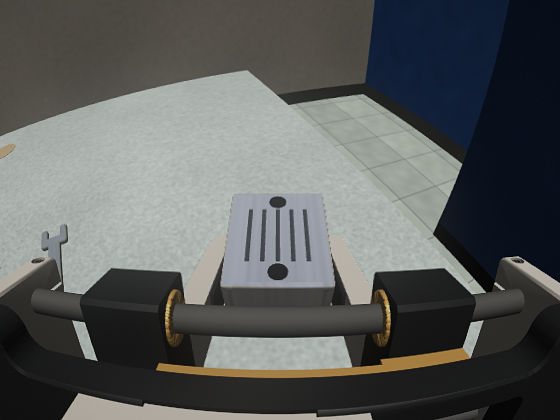

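Mouth down, with the crown up at (222–335, 195–288). Lowering.

{"name": "drive_tool", "arguments": {"series": [[[0,0,0.006,-2.2,0,1.2,40],[0,0,0.006,-4.2,0,2.2,40],[0,0,0.006,-6,-0.05,3.2,40],[0,0,0.006,-7.2,-0.05,3.8,40],[0,0,0.006,-7.8,-0.05,4.15,40],[0,0,0.006,-8.2,-0.06,4.35,40],[0,0,0.006,-8.48,-0.06,4.49,40],[0,0,0.006,-8.48,-0.06,4.49,40],[0,0,0.006,-8.48,-0.06,4.49,40]]]}}

```text
time: 17.05
tool_pos: [0.3022, -0.5962, 0.0179]
ee_rot: [3.138, -1.085, -0.416]
wrist_force: [-0.4, 0.6, -2.4]
width: 0.0498
```

{"name": "drive_tool", "arguments": {"series": [[[0,0,0,-0.05,0,0.02,40],[0,0,0,-0.09,0,0.05,40],[0,0,0,-0.13,0,0.07,40],[0,0,0,-0.13,0,0.07,40]]]}}

```text
time: 17.45
tool_pos: [0.3022, -0.5962, 0.0165]
ee_rot: [3.137, -1.085, -0.416]
wrist_force: [-0.3, -0.6, -3.1]
width: 0.0496
```

{"name": "drive_tool", "arguments": {"series": [[[0,0,0,-0.05,0,0.02,40],[0,0,0,-0.09,0,0.05,40],[0,0,0,-0.13,0,0.07,40],[0,0,0,-0.18,0,0.09,40],[0,0,0,-0.18,0,0.09,40]]]}}

```text
time: 17.95
tool_pos: [0.3022, -0.5962, 0.0147]
ee_rot: [3.138, -1.085, -0.416]
wrist_force: [-0.7, 0.8, -1.1]
width: 0.0495
```

{"name": "drive_tool", "arguments": {"series": [[[0,0,0,-0.05,0,0.02,40],[0,0,0,-0.09,0,0.05,40],[0,0,0,-0.09,0,0.05,40]]]}}

```text
time: 18.25
tool_pos: [0.3025, -0.5964, 0.0147]
ee_rot: [3.137, -1.087, -0.415]
wrist_force: [-2.2, 2.7, 4.7]
width: 0.0499
```

Contact again. Releasing and backing off.

{"name": "drive_tool", "arguments": {"series": [[[0,0,0,0.03,0,0,70],[0,0,0,0.03,0,0,85],[0,0,0,0.03,0,0,100],[0,0,0,0.03,0,0,100],[0,0,0,0.03,0,0,100],[0,0,0,0.03,0,0,100],[0,0,0,0,0,-1,100],[0,0,0,0,0,-3,100],[0,0,0,0,0,-6,100],[0,0,0,0,0,-9,100],[0,0,0,0,0,-12,100],[0,0,0,0,0,-13,100],[0,0,0,0,0,-13,100]]]}}

```text
time: 19.55
tool_pos: [0.196, -0.5502, 0.0762]
ee_rot: [3.132, -1.087, -0.414]
wrist_force: [0.7, -0.2, 0.2]
width: 0.0936
```

```bash
python3 - <<'E'
from kin import *
from bench import robot
P=np.load("P.npy")
s=robot.snapshot("wrist"); cv2.imwrite("pics/w9.png",s["img"])
S=np.array([.2865,-.589,0])
plan([(S+[-.04,.02,.20],rot(-114,20)),(S+[0,0,.14],rot(-114,0)),(S+[0,0,.027],rot(-114,0))],robot)
# reach of final pose over the head
q0=np.array([.3,.3,1.4,0,1.4,1.])
for psi in (6,186,-174,-84):
    Q=rot(psi,0); q,e=ik(np.array([.4845,.179,.17]),Q,q0,P); print(psi,np.round(q,2),e)
E
```

```text
t 19.6 q [-1.904  0.145  2.006  1.197  1.244 -0.5  ] F [0.5 0.1 0.2] w 0.094 tcp [ 0.1968 -0.5498  0.0754]
[ 0.003 -0.738  0.001] [12.22 -0.25  0.32] | tcp [ 0.252 -0.572  0.182]
[ 0.004 -1.087  0.   ] [ 8.59 -0.07  6.54] | tcp [ 0.286 -0.589  0.121]
[ 0.004 -1.087  0.   ] [-1.42 -0.1  11.8 ] | tcp [ 0.286 -0.589  0.008]
6 [ 0.24  0.02  1.51 -0.    1.61  0.14] 3.503902880288228e-14
186 [-0.05 -0.1   1.68  0.33  1.5   2.57] 0.5497364900330581
-174 [-0.05 -0.1   1.68  0.33  1.5   2.57] 0.5497364900329825
-84 [0.24 0.02 1.51 0.   1.61 1.71] 7.075654918622945e-10
```

View pics/w9.png

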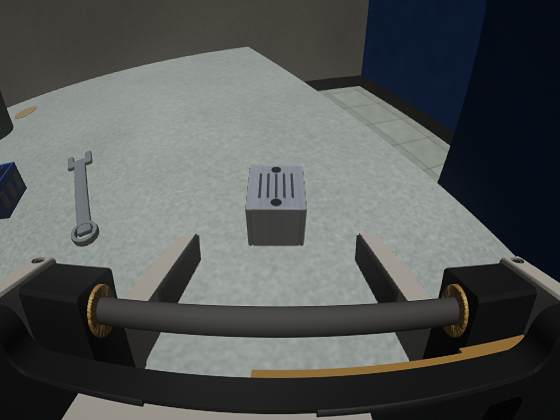

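It stands mouth-down and is released (crown at (248–307, 166–245)). Now a fresh grip from straight above.

{"name": "drive_tool", "arguments": {"series": [[[0,-0.12,0,3,-0.1,0,100],[0,-0.25,0,6,-0.2,0,100],[0,-0.4,0,9,-0.2,0.2,100],[0,-0.55,0,11,-0.2,0.3,100],[0,-0.7,0,12,-0.2,0.5,100],[0,-0.84,0,11.5,-0.2,2,100],[0,-0.98,0,10,-0.1,4.5,100],[0,-1.087,0,8.6,-0.07,6.5,100],[0,-1.087,0,8.6,-0.07,6.5,100],[0,-1.087,0,8.6,-0.07,6.5,100],[0,-1.087,0,8.6,-0.07,6.5,100]]]}}

```text
time: 20.7
tool_pos: [0.2862, -0.5887, 0.1219]
ee_rot: [3.138, -0.001, -0.42]
wrist_force: [-0.0, -0.1, 0.4]
width: 0.0938
```

```bash
python3 - <<'E'
from kin import *
from bench import robot
s=robot.snapshot("wrist"); cv2.imwrite("pics/w10.png",s["img"])
S=np.array([.2865,-.589,0])
plan([(S+[0,0,.14],rot(-114,0)),(S+[0,0,.027],rot(-114,0))],robot)
E
```

```text
t 20.75 q [-1.205  0.343  1.23  -0.002  1.564  0.787] F [-0.3 -0.2  0.1] w 0.0939 tcp [ 0.2858 -0.5891  0.123 ]
[ 0.005 -0.002 -0.002] [ 0.06 -0.04  0.2 ] | tcp [ 0.286 -0.589  0.121]
[ 0.005 -0.002 -0.002] [ 0.04 -0.09 11.5 ] | tcp [ 0.286 -0.589  0.008]
```

View pics/w10.png

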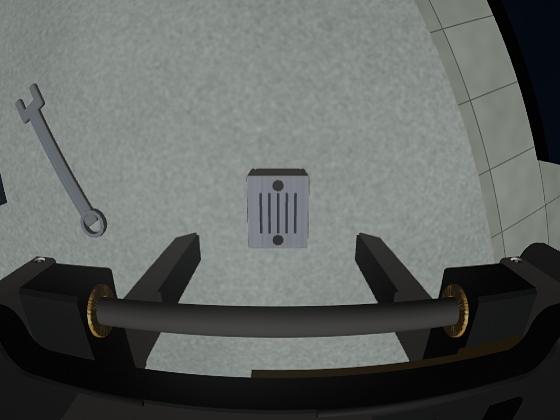

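The crown is centred at (247–309, 170–248). I'll descend and grip.

{"name": "drive_tool", "arguments": {"series": [[[0.005,0,0,0.04,-0.05,3,100],[0.005,0,0,0.04,-0.08,6,100],[0.005,0,0,0.04,-0.09,9,100],[0.005,0,0,0.04,-0.09,10.5,100],[0.005,0,0,0.04,-0.09,11.5,100],[0.005,0,0,0.04,-0.09,11.5,100],[0.005,0,0,0.04,-0.09,11.5,100],[0.005,0,0,0.04,-0.09,11.5,40],[0.005,0,0,0.04,-0.09,11.5,40],[0.005,0,0,0.04,-0.09,11.5,40],[0.005,0,0,0.04,-0.09,11.5,40],[0.005,0,0,0.04,-0.09,11.5,40],[0.005,0,0,0.04,-0.09,11.5,40],[0.005,0,0,0.04,-0.09,11.5,40],[0.005,0,0,0.04,-0.09,11.5,40],[0.005,0,0,0.04,-0.09,11.5,40],[0.005,0,0,0.04,-0.09,11.5,40]]]}}

```text
time: 22.45
tool_pos: [0.2865, -0.589, 0.008]
ee_rot: [-3.141, -0.002, -0.421]
wrist_force: [-0.3, -0.1, 0.1]
width: 0.0498
```

```bash
python3 - <<'E'
from h import *
from bench import robot
g,T=grasp_now(robot);print(g,T)
# refine head seat: edges
for n in("top0.npz","side0.npz"):
    s=load(n);W=cloud(s);p=W[(W[...,2]>.084)&(W[...,2]<.096)&(s["depth"]>0)&(abs(W[...,0]-.485)<.06)&(abs(W[...,1]-.178)<.06)]
    for a in range(0,13,1):
        t=np.radians(a);u=np.array([-np.sin(t),np.cos(t)]);v=np.array([np.cos(t),np.sin(t)])
        U=p[:,:2]@u;V=p[:,:2]@v;U0,U1=np.percentile(U,[1,99]);V0,V1=np.percentile(V,[1,99])
        c=u*(U0+U1)/2+v*(V0+V1)/2
        if a%3==0: print(n,a,round((U1-U0)*1e3,1),round((V1-V0)*1e3,1),np.round(c,4))
crop(load("top0.npz"),170,250,215,290,8,"pics/head.png")
G=g
plan([(g+[0,0,.22],T),([.36,-.45,.25],rot(-80,0)),([.50,-.2,.26],rot(-40,0)),([.53,0,.26],rot(-15,0)),([.485,.179,.26],rot(6,0))],robot)
E
```

```text
[ 0.28644543 -0.58900331  0.02695946] [[ 9.12577545e-01 -4.08897693e-01  2.21373187e-03]
 [-4.08897662e-01 -9.12580114e-01 -4.87137301e-04]
 [ 2.21939700e-03 -4.60639223e-04 -9.99997431e-01]]
top0.npz 0 69.1 59.3 [0.4841 0.1776]
top0.npz 3 67.8 57.1 [0.4842 0.1776]
top0.npz 6 66.9 55.5 [0.4844 0.1774]
top0.npz 9 67.7 56.4 [0.4847 0.1775]
top0.npz 12 68.4 58.1 [0.4845 0.1774]
side0.npz 0 70.0 58.2 [0.4853 0.1804]
side0.npz 3 68.0 55.9 [0.4852 0.1805]
side0.npz 6 67.3 55.0 [0.4853 0.1802]
side0.npz 9 66.6 56.4 [0.4856 0.1806]
side0.npz 12 66.7 58.1 [0.4858 0.1811]
t 22.45 q [-1.206  0.423  1.359  0.002  1.358  0.786] F [-0.3 -0.1  0.1] w 0.0498 tcp [ 0.2865 -0.589   0.008 ]
[0. 0. 0.] [ 5.0e-02 -1.0e-02 -2.2e+01] | tcp [ 0.286 -0.589  0.228]
[ 0.    -0.002 -0.596] [  1.07 -15.7  -22.29] | tcp [ 0.36  -0.45   0.231]
[ 1.000e-03 -2.000e-03 -1.294e+00] [  3.63 -44.24 -23.28] | tcp [ 0.5   -0.2    0.241]
[ 0.002 -0.002 -1.73 ] [ -1.81 -63.72 -23.28] | tcp [0.53  0.    0.241]
[ 2.000e-03 -2.000e-03 -2.097e+00] [-13.24 -78.22 -23.3 ] | tcp [0.485 0.179 0.241]
```

View pics/head.png

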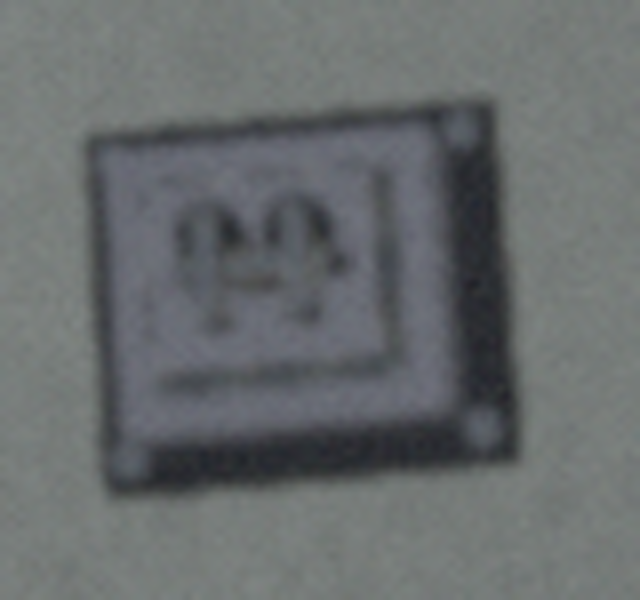

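The head seat is at (0.485, 0.179), heading 6° for the short axis; the two views agree to about 3 mm. I'll lift and carry.

{"name": "drive_tool", "arguments": {"series": [[[0,0,0,0,0,-1,40],[0,0,0,0,0,-3,40],[0,0,0,0,0,-6,40],[0,0,0,0,0,-10,40],[0,0,0,0,0,-14,40],[0,0,0,0,0,-18,40],[0,0,0,0,0,-21,40],[0,0,-0.12,0.2,-3,-22,40],[0,0,-0.24,0.5,-6,-22.2,40],[0,0,-0.36,0.7,-9.5,-22.3,40],[0,0,-0.48,0.9,-13,-22.3,40],[0,0,-0.596,1.1,-16.5,-22.4,40],[0,0,-0.7,1.5,-20,-22.5,40],[0,0,-0.8,1.8,-23.5,-22.6,40],[0,0,-0.9,2.2,-27.5,-22.8,40],[0,0,-1,2.5,-31.5,-22.9,40],[0,0,-1.1,2.9,-35.5,-23,40],[0,0,-1.2,3.3,-39.5,-23.1,40],[0,0,-1.28,3.6,-43,-23.2,40],[0,0,-1.294,3.6,-44.2,-23.3,40]]]}}

```text
time: 24.45
tool_pos: [0.5005, -0.1972, 0.2415]
ee_rot: [3.14, -0.002, 0.878]
wrist_force: [0.1, -0.1, -2.4]
width: 0.0499
```

```bash
python3 - <<'E'
from h import *
from bench import robot
plan([([.53,0,.26],rot(-15,0)),([.485,.179,.26],rot(6,0)),([.485,.179,.177],rot(6,0))],robot)
E
```

```text
t 24.45 q [-0.482  0.054  1.335  0.002  1.751  0.211] F [ 0.1 -0.1 -2.4] w 0.0499 tcp [ 0.5005 -0.1972  0.2415]
[ 0.002 -0.002 -0.431] [ 17.06 -10.32   0.08] | tcp [0.53  0.    0.241]
[ 0.002 -0.001 -0.798] [ 27.95 -25.22   0.08] | tcp [0.485 0.179 0.241]
[ 0.002 -0.001 -0.798] [ 27.93 -25.23   8.38] | tcp [0.485 0.179 0.158]
```

{"name": "drive_tool", "arguments": {"series": [[[0,0,-0.1,3.5,-2,0,40],[0,0,-0.2,7,-4,0,40],[0,0,-0.3,10.5,-6,0,40],[0,0,-0.38,14,-8.2,0,40],[0,0,-0.45,17,-10.5,0,40],[0,0,-0.53,19.5,-13.5,0,40],[0,0,-0.6,22,-16.5,0,40],[0,0,-0.67,24.5,-19.5,0,40],[0,0,-0.74,26.5,-22.5,0,40],[0,0,-0.79,27.7,-24.6,0,40],[0.002,-0.001,-0.798,27.95,-25.2,0,40],[0.002,-0.001,-0.798,27.95,-25.2,0,40],[0.002,-0.001,-0.798,27.95,-25.2,1.5,40],[0.002,-0.001,-0.798,27.95,-25.2,3.5,40],[0.002,-0.001,-0.798,27.95,-25.2,5.5,40],[0.002,-0.001,-0.798,27.95,-25.2,7,40],[0.002,-0.001,-0.798,27.95,-25.2,8,40],[0.002,-0.001,-0.798,27.95,-25.2,8.4,40],[0.002,-0.001,-0.798,27.95,-25.2,8.4,40],[0.002,-0.001,-0.798,27.95,-25.2,8.4,40]]]}}

```text
time: 26.45
tool_pos: [0.486, 0.1789, 0.1587]
ee_rot: [3.139, -0.0, 1.676]
wrist_force: [-0.4, 0.0, -2.8]
width: 0.0502
```

```bash
python3 - <<'E'
from h import *
from bench import robot
g,T=grasp_now(robot);print("grasp",g,T[2])
plan([([.485,.179,.177],rot(6,0))],robot)
for n in("side","top","wrist"):
    s=robot.snapshot(n); np.savez(n+"9.npz",**s); cv2.imwrite(f"pics/{n}9.png",s["img"])
crop(load("side9.npz"),240,370,190,340,4,"pics/side9c.png")
E
```

```text
grasp [0.48595649 0.17889442 0.1776933 ] [ 4.87544552e-04  2.14681455e-03 -9.99997577e-01]
t 26.45 q [0.243 0.028 1.526 0.    1.586 0.138] F [-0.4  0.  -2.8] w 0.0502 tcp [0.486  0.1789 0.1587]
[ 0.002 -0.     0.   ] [ 0.02 -0.1   0.07] | tcp [0.485 0.179 0.158]
```

View pics/side9c.png

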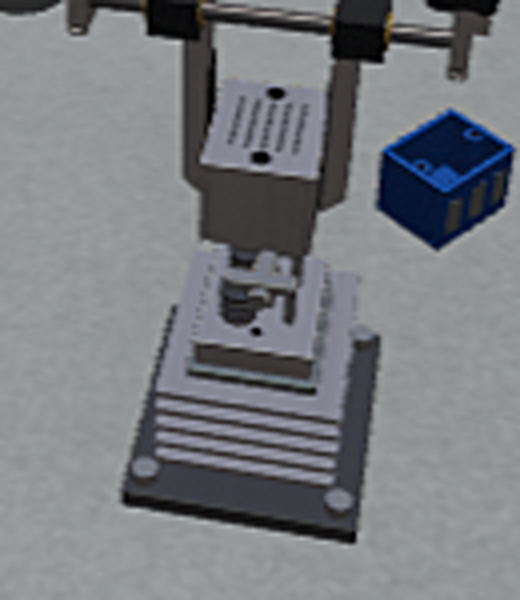

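View pics/wrist9.png

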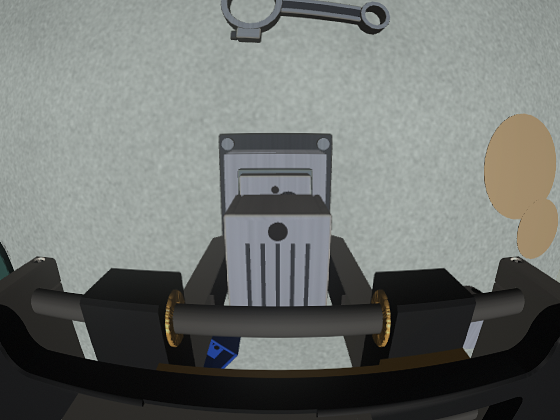

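View pics/top9.png

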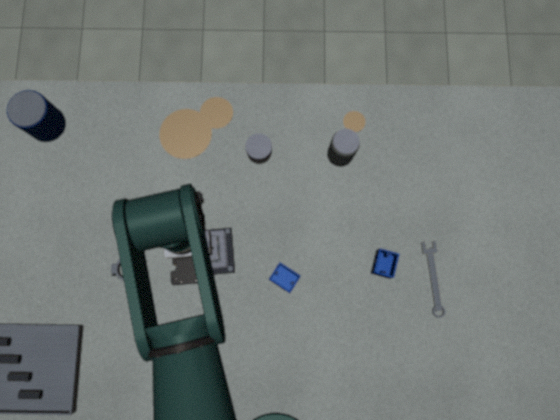

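The side, wrist and top views show the cover mouth-down over the head, with the bystanders unmoved. One numeric check of the centring.

```bash
python3 - <<'E'
from h import *
s=load("side9.npz");W=cloud(s)
m=(W[...,2]>.188)&(W[...,2]<.205)&(abs(W[...,0]-.485)<.045)&(abs(W[...,1]-.178)<.045)
m[:, :]&=True
v,u=np.nonzero(m);print(u.min(),u.max(),v.min(),v.max(),m.sum())
p=W[m]
t=np.radians(6);a=np.array([-np.sin(t),np.cos(t)]);b=np.array([np.cos(t),np.sin(t)])
U=p[:,:2]@a;V=p[:,:2]@b
print("hist U",np.histogram(U*1e3,bins=np.arange(80,180,6)));
print("crown z",np.median(p[:,2]))
U0,U1=np.percentile(U,[1,99]);V0,V1=np.percentile(V,[1,99]);print((U1-U0)*1e3,(V1-V0)*1e3,a*(U0+U1)/2+b*(V0+V1)/2)
# wrist fisheye cloud
s=load("wrist9.npz");f=210/np.tan(np.radians(float(s["vertical_fov"]))/2)
h,w=s["depth"].shape;vv,uu=np.mgrid[:h,:w];dx=uu-s["cx"];dy=vv-s["cy"];r=np.hypot(dx,dy)+1e-9;th=r/f
d=s["depth"];X=np.stack([dx/r*np.tan(th)*d,dy/r*np.tan(th)*d,d],-1)
W=(X-s["tvec"])@R.from_rotvec(s["rvec"]).as_matrix()
for nm,lo,hi in(("crown",.188,.206),("seat",.083,.097),("plate",.002,.03)):
    m=(W[...,2]>lo)&(W[...,2]<hi)&(abs(W[...,0]-.485)<.07)&(abs(W[...,1]-.18)<.09)
    p=W[m];U=p[:,:2]@a;V=p[:,:2]@b
    if len(p): print(nm,len(p),"along",np.percentile(U,[1,99]).round(4),"across",np.percentile(V,[1,99]).round(4),"z",np.median(p[:,2]).round(4))
print("ref centre along/across",np.array([.485,.179])@a,np.array([.485,.179])@b)
E
```

```text
285 328 210 237 828
hist U (array([  0,   0,   2,  49,  54,  56,  60,  64,  66, 165,  62,  66,  85,
        99,   0,   0]), array([ 80,  86,  92,  98, 104, 110, 116, 122, 128, 134, 140, 146, 152,
       158, 164, 170, 176]))
crown z 0.19594034357127227
61.48504263776772 70.42262853011033 [0.48651644 0.18120795]
crown 10827 along [0.1112 0.1582] across [0.4696 0.536 ] z 0.1969
seat 1413 along [0.1447 0.1595] across [0.4737 0.5283] z 0.0899
plate 2598 along [0.1022 0.1908] across [0.4436 0.5576] z 0.0119
ref centre along/across 0.12732311458610898 0.5010537141785225
```

All views agree to 1–2 mm. I'll make a 1 mm correction and let it settle.

{"name": "drive_tool", "arguments": {"series": [[[0.002,0,0,0,-0.1,0,40],[0.002,0,0,0,-0.1,0,40],[0.002,0,0,0,-0.1,0,40],[0.002,0,0,0,-0.1,0,40],[0.002,0,0,0,-0.1,0,40],[0.002,0,0,0,-0.1,0,40],[0.002,0,0,0,-0.1,0,40],[0.002,0,0,0,-0.1,0,40]]]}}

```text
time: 27.4
tool_pos: [0.485, 0.179, 0.1588]
ee_rot: [3.141, -0.001, 1.676]
wrist_force: [0.7, -0.2, -2.2]
width: 0.0499
```

```bash
python3 - <<'E'
from h import *
from bench import robot
plan([([.485,.179,.177],rot(6,0))],robot); print(np.abs(robot.get_obs()["qvel"]).max())
print(robot.close_job())
E
```

```text
t 27.4 q [0.243 0.027 1.526 0.    1.588 0.138] F [ 0.7 -0.2 -2.2] w 0.0499 tcp [0.485  0.179  0.1588]
[ 0.    -0.001  0.   ] [0.   0.01 0.08] | tcp [0.485 0.179 0.158]
0.0017076550049046372
the job is handed in; nothing more can be done
None
```

The gray rocker cover is held mouth-down, level and still over the cylinder head, and the job is handed in at 27.4 s; no verdict came back.

**What I did:** I turned the cover over in two quarter turns. Between them I stood it on its end on a clear part of the bench and regripped it. I then stood it mouth-down, let go, took a fresh grip from straight above, lifted it and carried it to the head.

**Last checks:**
- **Grip:** the fingers are 49.9 mm apart, matching the 50 mm sides, and the wrist carries about 2.2 N downward, which is the cover's weight.
- **Level and still:** the tilt is about 0.001 rad and joint speeds are below 0.002 rad/s.
- **Position:** the grip point is within 1 mm of my estimate of the head centre. The mouth is about 35 mm above the rocker gear, and the cover's long sides run along the head's.
- **Bystanders:** they and both blue covers looked unmoved in the final pictures. The arm hid part of the top view.

**Disagreements:**
- **Head centre:** the top and side cameras differ by about 3 mm on where it is, and I used their mean. Within a single view, the cover and head centred to within 1–2 mm.
- **First placement:** my first try at the quarter turn ran the wrist almost straight, close to a joint limit. I turned the approach by 40° before setting the cover down.

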